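# Lift the basket of cleaned fittings out of the ultrasonic bath and hold it level

### The arm

A 7-joint arm with a two-finger parallel gripper is mounted at the origin on a cart in front of the work surface, level with it; the furniture and walls round the work are solid. World frame = base frame: x ahead of the robot, y to its left, z up, the work surface at z = 0. Lengths are in m, angles in rad, forces in N, time in s.
With the tool pointing down it reaches from about 0.35 to 0.9 m from the base axis. Payload 8.1 kg.
Tool frame: the origin (TCP) lies at the very end of the fingers, on their centre line; the grasp point (between the pads) lies 19 mm behind it (arm.tcp_to_grasp is the distance from the TCP to the grasp point, in m); z points along the fingers, y is the line along which they close (so a half turn about z gives the same grasp; the last joint's range is limited). The gripper opens to 92 mm and grips with 3 to 60 N. Pads are 19 mm wide; open, the fingers measure 130 mm over their backs; the gripper's body (75 mm by 190 mm) begins 47 mm behind the grasp point.
Start: joints at [1.231, 0.434, 0.025, 1.573, -0.012, 1.134, -0.075], TCP at [0.147, -0.608, 0.227] pointing down, gripper open.
Joint ranges: [-2.62, 2.62], [-0.44, 2.09], [-1.27, 1.32], [0.08, 2.57], [-1.32, 4.46], [0.12, 2], [-2.74, 2.74]. Speed limits (rad/s): [2.22, 2.22, 3.01, 3.01, 3.14, 3.14, 3.14].

### API

Orientations are given as a rotation vector (axis times angle).
In Python, from cell import arm gives the robot as it stands.
- The arm moves only by the shell command python3 nudge.py 'ROWS' [FORCE]. ROWS is a JSON list of rows, 1 to 10 of them, each of 5 numbers: dx, dy, dz in m, then a turn about the tool's z in rad, then the opening from 0.0 (shut) to 1.0 (fully open); each row shifts and turns the commanded pose from where the row before left it, along the tool's axes as they then stand; what a row does not reach is not made up. A row lasts 1/10 s, in which the tool goes at most 0.05 m and 0.15 rad, less where a joint would pass 70% of its speed; a pose out of reach is approached as far as the arm can. The fingers move at their own pace and stop on an object; FORCE is the grip in N (left out, the last holds). Time passes only in rows, so rows that do not move let the fingers close. It prints the time, the measured TCP pose, the force, the opening and the grip force at its end.
- arm.observe(): the state, without advancing time (a new reading comes with each control period).
- arm.get_image(name): name is "scene" or "top"; returns a dict with "image" (420x560x3 uint8, blue, green, red), "fx", "fy", "cx", "cy" (pixels), "distortion" ([k1, k2, p1, p2, k3] as OpenCV has them; the pictures are not rectified), "cam_to_world" (4x4, takes a point from camera to world coordinates). Camera axes: x right, y down, z forward; pixel columns grow to the right and rows downward; lengths in m; the calibration is good to about 2 mm. A picture is of the moment at which its call begins. There is no depth.
- arm.sign_off(): hands the job in; it is judged then, once.
The state is a dict: "clock": time; "joints": joint angles; "dq": joint speeds; "joint_efforts": joint torques, N m; "position": TCP position; "ee_rot": TCP orientation; "force": force on the tool from outside, world axes, zero at the start; "ft_torque": the same for the moment, N m; "width": opening from 0.0 (shut) to 1.0 (fully open); "gripper_force": force on a finger pad.
Only numpy, scipy, OpenCV 4.12 (cv2) and the standard library are available. Lean on these libraries where they do the work, as an engineer would, in place of code of your own. Each camera call takes 0.05 s, during which the arm holds its last target. There are 200 camera calls.

### The job

The ultrasonic bath has finished and its tank is drained: swing its lid open by the knob past upright, so that it leans back and stays there by itself, then take the wire basket by the black grip of its bow handle and lift it straight up out of the tank with the three fittings in it. Finish while still holding the basket in the gripper, level and still, straight above the tank and turned as it sat, with its feet about 6 cm above the rim so that the last drips fall back into the tank. Keep the fittings in the basket and leave the things standing around alone.

Things in the scene. Friction and masses are not known exactly. Their poses are not given: they have to be found in the camera images.
- bath: the ultrasonic bath, a fixed white housing with steel rim, 165 (x) x 240 (y) x 115 mm high. Origin: centre of its underside, on the worktop; x points from its front (grey panel with dial and display, towards the robot) to the hinge at the back, y along its long side, z up. The tank in its middle is 115 (x) x 175 (y) mm, its floor 35 mm above the worktop
- tank_mouth (a point): centre of the tank's mouth, at the height of the rim, 115 mm above the worktop; axes as the bath's
- lid (a joint): angle of the domed steel lid, 145 (x) x 205 (y) x 42 mm, hollow: 0 closed, grows as its front edge swings up and back, 1.57 upright, 1.9 the stop. It may start a little ajar. A stiff friction hinge keeps it at any angle; it takes 3 to 6 N at the knob to move it
- lid_knob (a point): middle of the black knob on top of the lid near its front edge: a cylinder of 24 mm diameter, 28 mm long, its axis (the point's z) square to the lid's top. In the lid it lies 112 mm in front of the hinge line and 63 mm above it; 179 mm above the worktop when shut. Gripped from both sides along the hinge direction it can turn between the fingers as the lid swings
- lid_hinge (a point): centre of the lid's hinge line at the back of the bath, 116 mm above the worktop. Its y axis is the hinge line (parallel to the bath's y); the lid opens by turning positively about it
- basket: the loose stainless wire basket standing in the tank, 103 (x) x 163 (y) mm, rim 52 mm high, on four 8 mm feet; origin: centre of its underside (feet), z up. x and y run with the bath's within 0.03 rad at the start. About 6 mm play to the tank walls, of which it may start off centre by 3. About 0.5 kg with the fittings, a little off balance
- basket_grip (a point): middle of the black grip on the basket's bow handle, 105 mm above the feet, over the basket's centre: a bar 60 mm long (basket y), 12 mm wide (x), 14 mm high. The thin bow runs on to both ends of the basket (y = -80 and +80 mm, there 70 mm above the feet). With the basket in the tank it is 140 mm above the worktop, 25 mm above the rim
- fitting_large: large stainless hex fitting in the basket, 30 mm across flats, 34 mm high, standing upright, about 0.13 kg; origin at the centre of its underside
- fitting_a: small stainless hex fitting in the basket, 22 mm across flats, 26 mm high, about 0.05 kg; origin at the centre of its underside
- fitting_b: a second small fitting like the first
- beaker: bystander: empty plastic beaker, 84 mm across, 125 mm high; origin at the centre of its underside
- timer: bystander: white bench timer, 50 x 58 x 62 mm; origin at the centre of its underside
- film_roll: bystander: white roll of sealing film, 62 mm across, 50 mm high, standing on end; origin at the centre of its underside

How it is judged:
By the outcome, as a careful person would: the job done as asked, in the order asked, and still so for the second after the job is handed in, while the arm keeps its last pose, push and grip.
It also fails if it takes over 51 s, if anything falls off the work surface, if the arm or the gripper's body presses on something with over 40 N, if the wrist force passes 120 N, or if a joint passes its speed limit or range.

## Working session

There is one attempt and no reset: what is moved stays moved. The work goes in short steps, Python scripts to look and compute and a shell command to move; the robot and the scene stay as the last step left them, time stands still between calls to the robot, and variables do not carry over. Pictures are saved under pics/ and viewed, at most 10 in all, crops included, and the job is handed in when it is done.

```bash
ls; mkdir -p pics
python3 - <<'E'
from cell import arm
import cv2,numpy as np,pickle
s=arm.observe();print({k:np.round(v,3) for k,v in s.items()})
for n in("scene","top"):
    d=arm.get_image(n);cv2.imwrite(f"pics/{n}0.png",d["image"]);pickle.dump(d,open(f"pics/{n}0.pkl","wb"))
    print(n,d["fx"],d["cx"],d["cy"],d["distortion"],np.round(d["cam_to_world"],3))
E
```

```text
cell.py
nudge.py
pics
{'clock': np.float64(0.0), 'joints': array([ 1.231,  0.435,  0.025,  1.574, -0.012,  1.134, -0.075]), 'dq': array([ 0.001,  0.002,  0.001, -0.001, -0.   ,  0.001,  0.   ]), 'joint_efforts': array([ 1.0000e-03, -6.6785e+01,  9.8500e-01, -3.1446e+01, -6.1000e-02,
        4.3000e-02,  0.0000e+00]), 'position': array([ 0.146, -0.607,  0.226]), 'ee_rot': array([-3.118e+00, -3.710e-01,  1.000e-03]), 'force': array([-0.889,  0.804, -0.209]), 'ft_torque': array([0.063, 0.002, 0.008]), 'gripper_force': np.float64(0.0), 'width': np.float64(0.997)}
scene 509.57239894927255 285.0851132525354 212.17961107558912 [-0.18546552  0.          0.          0.          0.        ] [[-0.999  0.052 -0.016  0.555]
 [ 0.053  0.887 -0.459  0.549]
 [-0.009 -0.459 -0.888  1.266]
 [ 0.     0.     0.     1.   ]]
top 407.77290003082 278.98178447294555 205.14733288237034 [-0.04326664  0.          0.          0.          0.        ] [[-0.022 -0.991  0.129  0.417]
 [-0.999  0.025  0.026 -0.063]
 [-0.029 -0.128 -0.991  1.226]
 [ 0.     0.     0.     1.   ]]
```

View pics/scene0.png

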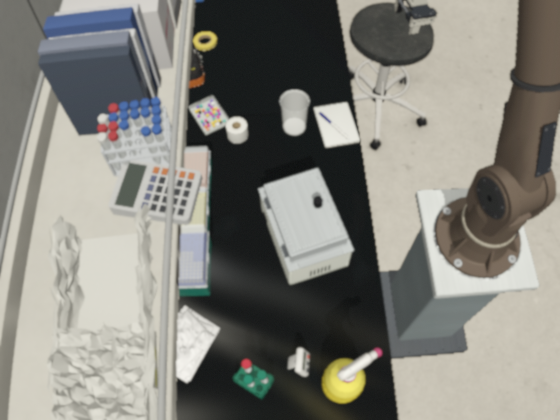

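View pics/top0.png

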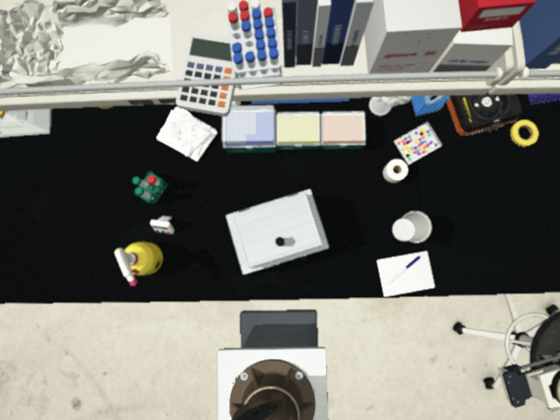

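The scene view shows the bath at about (305,225) with its knob at (318,201). In the top view the bath is at about (277,232) with its knob at (281,241). I'll enlarge both for corner pixels.

Run:
```python
import cv2,numpy as np
a=cv2.imread("pics/scene0.png")[160:290,250:360];b=cv2.imread("pics/top0.png")[180:285,215:340]
a=cv2.resize(a,None,fx=4,fy=4,interpolation=cv2.INTER_CUBIC);b=cv2.resize(b,None,fx=6,fy=5.5,interpolation=cv2.INTER_CUBIC)
cv2.imwrite("pics/s_c.png",a);cv2.imwrite("pics/t_c.png",b);print(a.shape,b.shape)
```

```text
(520, 440, 3) (578, 750, 3)
```

View pics/s_c.png

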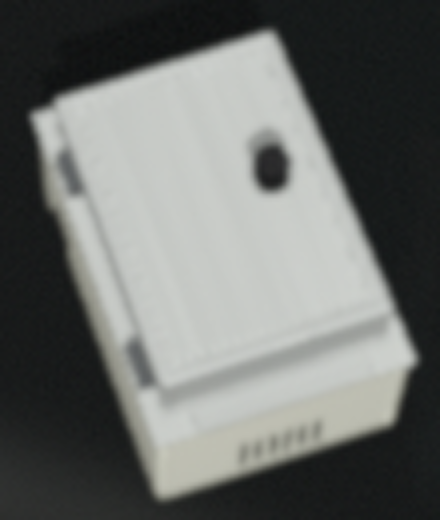

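View pics/t_c.png

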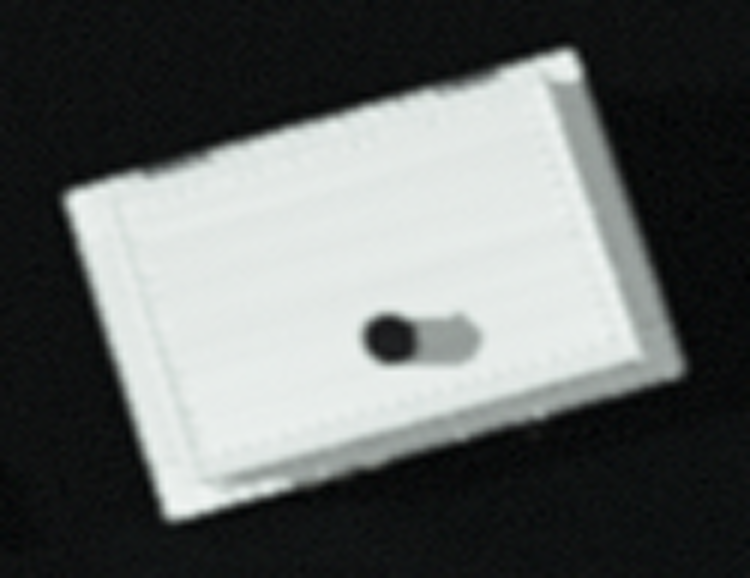

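The scene crop shows rim corners at (35,115), (160,440) and (415,362), with the knob around (269,165). The top crop shows rim corners at (68,192), (575,48), (685,372) and (168,520), with the knob at (390,338). Next I fit the pose and the lid angle.

```bash
cat > h.py <<'E'
import cv2,numpy as np,pickle
from scipy.spatial.transform import Rotation as R
def proj(d,P):
    M=np.linalg.inv(d["cam_to_world"]);K=np.array([[d["fx"],0,d["cx"]],[0,d["fy"],d["cy"]],[0,0,1]])
    return cv2.projectPoints(np.array(P,float).reshape(-1,1,3),cv2.Rodrigues(M[:3,:3])[0],M[:3,3],K,np.array(d["distortion"]))[0][:,0]
def bath(p,L):
    L=np.atleast_2d(L);c,s=np.cos(p[2]),np.sin(p[2])
    return np.c_[p[0]+c*L[:,0]-s*L[:,1],p[1]+s*L[:,0]+c*L[:,1],L[:,2]]
E
python3 - <<'E'
from h import *
from scipy.optimize import least_squares
S=pickle.load(open("pics/scene0.pkl","rb"));T=pickle.load(open("pics/top0.pkl","rb"))
cs=lambda u:(np.array(u)+.5)/4-.5+[250,160]
ct=lambda u:(np.array(u)+.5)/[6,5.5]-.5+[215,180]
a,b=.0825,.12
so=cs([[35,115],[160,440],[415,362],[160,500],[395,425]]);sl=[[a,-b,.115],[a,b,.115],[-a,b,.115],[a,b,0],[-a,b,0]]
to=ct([[68,192],[575,48],[685,372],[168,520]]);tl=[[a,b,.115],[a,-b,.115],[-a,-b,.115],[-a,b,.115]]
f=lambda p:np.r_[proj(S,bath(p,sl))-so,proj(T,bath(p,tl))-to].ravel()
r=least_squares(f,[.45,0,.2],loss='soft_l1');print(r.x,r.fun.reshape(-1,2).round(1))
p=r.x
def knob(q,hx,kk=(-.112,.063)):
    c,s=np.cos(q),np.sin(q)  # positive about y: x'=c x+s z ; z'=-s x+c z
    return [hx+c*kk[0]+s*kk[1],0,.116-s*kk[0]+c*kk[1]]
# top end of the knob at 77mm above the hinge
g=lambda v:np.r_[proj(S,bath(p,knob(v[0],v[1])))-cs([[269,165]]),proj(T,bath(p,knob(v[0],v[1],(-.112,.075))))-ct([[390,338]])].ravel()
r=least_squares(g,[.05,.07]);print(r.x,r.fun)
g2=lambda v:g([v[0],.0775]); r=least_squares(g2,[.05]);print(r.x,r.fun)
for q in(0,.05,.1):print(q,bath(p,knob(q,.075)))
E
```

```text
[ 0.48712803 -0.02697855  0.28187051] [[ 0.1  0. ]
 [-0.6  0.3]
 [-1.1 -1.3]
 [-0.5  1. ]
 [-0.8  0. ]
 [ 0.4  1.9]
 [-0.9  2. ]
 [-0.4  0.5]
 [ 1.   0.3]]
[0.05867139 0.07733218] [-0.19159831 -0.06263192 -0.21853676  0.24323235]
[0.05682085] [-0.21064356 -0.01814533 -0.21838663  0.23981727]
0 [[ 0.45158817 -0.0372702   0.179     ]]
0.05 [[ 0.45474704 -0.03635545  0.18451893]]
0.1 [[ 0.45816692 -0.03536512  0.18986661]]
```

```bash
cat >> h.py <<'E'
P=np.array([.4871,-.0270,.2819]);HX=.0775
def knob(q,kk=(-.112,.063),y=0):
    c,s=np.cos(q),np.sin(q); return bath(P,[HX+c*kk[0]+s*kk[1],y,.116-s*kk[0]+c*kk[1]])[0]
def to(t,pos,Rm): return (Rm.inv().apply(np.array(t)-pos)).round(4)
E
python3 - <<'E'
from h import *
from cell import arm
from scipy.optimize import least_squares
s=arm.observe();Rm=R.from_rotvec(s["ee_rot"]);print(Rm.as_matrix().round(3))
yb=np.array([-np.sin(P[2]),np.cos(P[2]),0])
v=Rm.inv().apply(yb);t=np.arctan2(-v[0],v[1]);t=(t+np.pi/2)%np.pi-np.pi/2;print("turn",t)
k=knob(.057);print(k)
print("now->lifted",to([s["position"][0],s["position"][1],.29],s["position"],Rm))
print("over knob", to([k[0],k[1],.29],s["position"],Rm))
S=pickle.load(open("pics/scene0.pkl","rb"));T=pickle.load(open("pics/top0.pkl","rb"))
for ys in(0,-.1):
  def col(d,x,z,y):return proj(d,[[x,y,z]])[0]
  # shelf edge: same corner of the calculator? edge line, scene col at y ; top row at y
  f=lambda v:[col(S,v[0],v[1],ys)[0]-183,col(T,v[0],v[1],ys)[1]-(94-(0 if ys==0 else 6))]
  r=least_squares(f,[.8,.3]);print("shelf x,z",r.x)
  for u in [(250,130),(320,130)]: pass
f=lambda v:np.r_[proj(T,[[v[0],v[1],.09]])[0]-[275,147]];print("box front",least_squares(f,[.7,0]).x)
for n,u,z in(("beaker",(410,228),.06),("roll",(396,171),.025)):
  print(n,least_squares(lambda v:proj(T,[[v[0],v[1],z]])[0]-u,[.5,0]).x)
E
```

```text
[[ 0.972  0.234 -0.   ]
 [ 0.234 -0.972  0.001]
 [-0.    -0.001 -1.   ]]
turn -0.045202783366814714
[ 0.45758387 -0.03554824  0.18527823]
now->lifted [-0.     -0.0001 -0.064 ]
over knob [ 0.4365 -0.4828 -0.0633]
shelf x,z [0.72164903 0.4996392 ]
shelf x,z [0.72440861 0.51275424]
box front [ 0.73207157 -0.02577689]
beaker [ 0.49263588 -0.40472739]
roll [ 0.66629854 -0.38389059]
```

```bash
python3 nudge.py '[[0,0,-0.03,0,0.6],[0,0,-0.033,0,0.6],[0.03,-0.033,0,0,0.6],[0.03,-0.033,0,0,0.6],[0.03,-0.033,0,0,0.6],[0.03,-0.033,0,0,0.6],[0.03,-0.033,0,0,0.6],[0.03,-0.033,0,0,0.6],[0.03,-0.033,0,0,0.6],[0.03,-0.033,0,0,0.6]]' 25; python3 nudge.py '[[0.03,-0.033,0,0,0.6],[0.03,-0.033,0,0,0.6],[0.03,-0.033,0,0,0.6],[0.03,-0.033,0,0,0.6],[0.03,-0.033,0,0,0.6],[0.03,-0.033,0,0,0.6],[0.015,-0.02,0,0,0.6],[0,0,0,-0.045,0.6],[0,0,0,0,0.6],[0,0,0,0,0.6]]'
cat > d.py <<'E'
import sys
from h import *
from cell import arm
def delta(t):
    s=arm.observe();Rm=R.from_rotvec(s["ee_rot"]);yb=np.array([-np.sin(P[2]),np.cos(P[2]),0])
    v=Rm.inv().apply(yb);a=np.arctan2(-v[0],v[1]);a=(a+np.pi/2)%np.pi-np.pi/2
    print("clk",s["clock"],"delta",to(t,s["position"],Rm),"turn",round(a,3),"F",s["force"].round(1),"w",round(float(s["width"]),3),"q",s["joints"].round(2))
if __name__=="__main__": delta(eval(sys.argv[1]))
E
python3 d.py 'knob(.057)-np.array([0,0,.015])'
```

```text
clock: 1.1
position: [0.3183, -0.2928, 0.2896]
ee_rot: [3.12, 0.371, -0.0]
force: [1.0, -0.3, -0.2]
width: 0.6
gripper_force: 0.0
clock: 2.1
position: [0.4561, -0.0375, 0.2894]
ee_rot: [3.111, 0.438, -0.001]
force: [0.8, -0.5, -0.3]
width: 0.597
gripper_force: 0.0
clk 2.1 delta [ 0.0021 -0.0015  0.1192] turn -0.002 F [ 0.8 -0.5 -0.3] w 0.597 q [ 0.4   0.15 -0.49  1.83  0.07  1.18 -1.4 ]
```

```bash
python3 nudge.py '[[0.002,-0.0015,0.03,0,0.6],[0,0,0.03,0,0.6],[0,0,0.03,0,0.6],[0,0,0.02,0,0.6],[0,0,0.006,0,0.6],[0,0,0,0,0.6],[0,0,0,0,0.6]]' 25
python3 - <<'E'
from cell import arm
import cv2
a=arm.get_image("scene")["image"][140:290,240:390];b=arm.get_image("top")["image"][180:300,200:350]
a=cv2.resize(a,(400,400),interpolation=2);b=cv2.resize(b,(400,320),interpolation=2)
b=cv2.copyMakeBorder(b,0,80,0,0,0);cv2.imwrite("pics/g1.png",cv2.hconcat([a,b]))
E
python3 d.py 'knob(.057)-np.array([0,0,.015])'
```

```text
clock: 2.8
position: [0.4585, -0.0353, 0.1747]
ee_rot: [3.11, 0.439, 0.002]
force: [-0.2, 0.3, 1.0]
width: 0.601
gripper_force: 0.0
clk 2.9 delta [-0.0012  0.0001  0.0046] turn -0.001 F [ 0.1 -0.2 -0.4] w 0.601 q [ 0.36  0.27 -0.48  2.    0.16  0.91 -1.49]
```

View pics/g1.png

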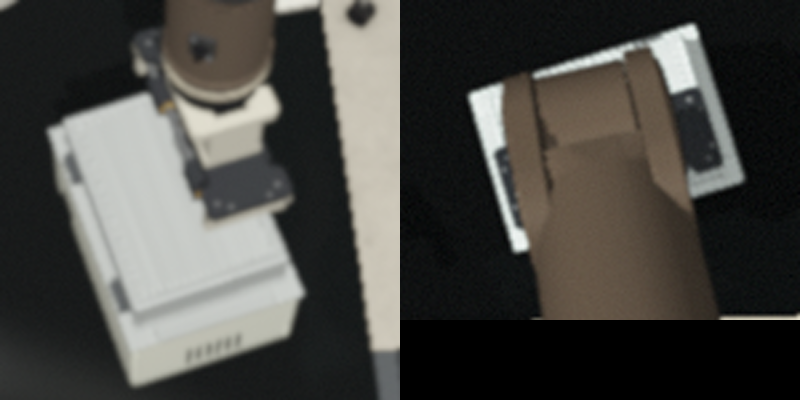

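The gripper sits over the knob, with its body along the bath's y. The brown wrist reaches row ~197 of the top picture. Now I close the fingers.

```bash
python3 nudge.py '[[-0.001,0,0.003,0,0],[0,0,0,0,0],[0,0,0,0,0],[0,0,0,0,0],[0,0,0,0,0]]' 25
python3 - <<'E'
from h import *
from scipy.optimize import least_squares
T=pickle.load(open("pics/top0.pkl","rb"))
for z in(.3,.4,.5): print(z,least_squares(lambda v:proj(T,[[v[0],v[1],z]])[0]-[275,197],[.5,0]).x)
p=np.array(__import__("cell").arm.observe()["position"]);Rm=R.from_rotvec(__import__("cell").arm.observe()["ee_rot"])
k0=knob(.057)
for q in np.arange(.2,1.95,.15): print(round(q,2),Rm.inv().apply(knob(q)-k0).round(4),knob(q).round(3))
E
```

```text
clock: 3.4
position: [0.4574, -0.0365, 0.1708]
ee_rot: [3.109, 0.44, 0.001]
force: [1.6, -7.2, -0.2]
width: 0.256
gripper_force: 25.0
0.3 [ 0.55569902 -0.03029231]
0.4 [ 0.54067123 -0.03384002]
0.5 [ 0.52564345 -0.03738773]
0.2 [ 0.011   0.     -0.0147] [ 0.468 -0.032  0.2  ]
0.35 [ 0.0246  0.     -0.0283] [ 0.481 -0.029  0.214]
0.5 [ 0.0402  0.     -0.0397] [ 0.496 -0.024  0.225]
0.65 [ 0.0572  0.     -0.0486] [ 0.513 -0.02   0.234]
0.8 [ 0.0754  0.     -0.0549] [ 0.53  -0.015  0.24 ]
0.95 [ 0.0943  0.     -0.0584] [ 0.548 -0.009  0.244]
1.1 [ 0.1136 -0.     -0.0591] [ 0.567 -0.004  0.244]
1.25 [ 0.1327 -0.     -0.0568] [0.585 0.001 0.242]
1.4 [ 1.513e-01 -1.000e-04 -5.180e-02] [0.603 0.007 0.237]
1.55 [ 1.689e-01 -1.000e-04 -4.400e-02] [0.62  0.011 0.229]
1.7 [ 1.851e-01 -1.000e-04 -3.360e-02] [0.635 0.016 0.219]
1.85 [ 0.1997 -0.0002 -0.021 ] [0.649 0.02  0.206]
```

```bash
python3 nudge.py '[[0,0.001,0,0,0],[0.0055,0,-0.0074,0,0],[0.0055,0,-0.0074,0,0],[0.0068,0,-0.0068,0,0],[0.0068,0,-0.0068,0,0],[0.0078,0,-0.0057,0,0],[0.0078,0,-0.0057,0,0]]'; python3 nudge.py '[[0.0085,0,-0.0045,0,0],[0.0085,0,-0.0045,0,0],[0.0091,0,-0.0032,0,0],[0.0091,0,-0.0032,0,0]]'; python3 d.py 'knob(.8)-np.array([0,0,.0145])'
```

```text
clock: 4.1
position: [0.4957, -0.0256, 0.2109]
ee_rot: [3.11, 0.44, -0.003]
force: [-1.7, -5.9, -6.5]
width: 0.253
gripper_force: 25.0
clock: 4.5
position: [0.5298, -0.0159, 0.2265]
ee_rot: [3.11, 0.44, -0.002]
force: [-1.9, -5.6, -4.8]
width: 0.252
gripper_force: 25.0
clk 4.5 delta [ 0.0006 -0.0012  0.0008] turn -0.001 F [-1.9 -5.6 -4.8] w 0.252 q [ 0.3   0.33 -0.48  1.77  0.17  1.08 -1.53]
```

Opening as planned. On to 1.5 rad.

```bash
python3 nudge.py '[[0.0095,0.0005,-0.0018,0,0],[0.0094,0.0005,-0.0017,0,0],[0.0097,0,-0.0004,0,0],[0.0096,0,-0.0003,0,0],[0.0096,0,0.0011,0,0],[0.0095,0,0.0012,0,0]]'; python3 nudge.py '[[0.0093,0,0.0025,0,0],[0.0093,0,0.0025,0,0],[0.009,0,0.0038,0,0],[0,0,0,0,0]]'; python3 d.py 'knob(1.475)-np.array([0,0,.0145])'
python3 - <<'E'
from cell import arm
import cv2
a=arm.get_image("scene")["image"][120:300,160:400];b=arm.get_image("top")["image"][60:300,180:360]
a=cv2.resize(a,(440,330),interpolation=2);b=cv2.resize(b,(360,480),interpolation=2)
a=cv2.copyMakeBorder(a,0,150,0,0,0);cv2.imwrite("pics/g2.png",cv2.hconcat([a,b]))
E
```

```text
clock: 5.1
position: [0.5867, 0.0002, 0.2291]
ee_rot: [3.11, 0.441, 0.004]
force: [-1.5, -3.4, 5.1]
width: 0.251
gripper_force: 25.0
clock: 5.5
position: [0.6149, 0.0083, 0.2202]
ee_rot: [-3.11, -0.441, -0.009]
force: [4.2, -2.8, 3.6]
width: 0.25
gripper_force: 25.0
clk 5.5 delta [-0.0031 -0.0017  0.0012] turn -0.0 F [ 4.2 -2.8  3.6] w 0.25 q [ 0.21  0.46 -0.45  1.58  0.22  1.14 -1.58]
```

View pics/g2.png

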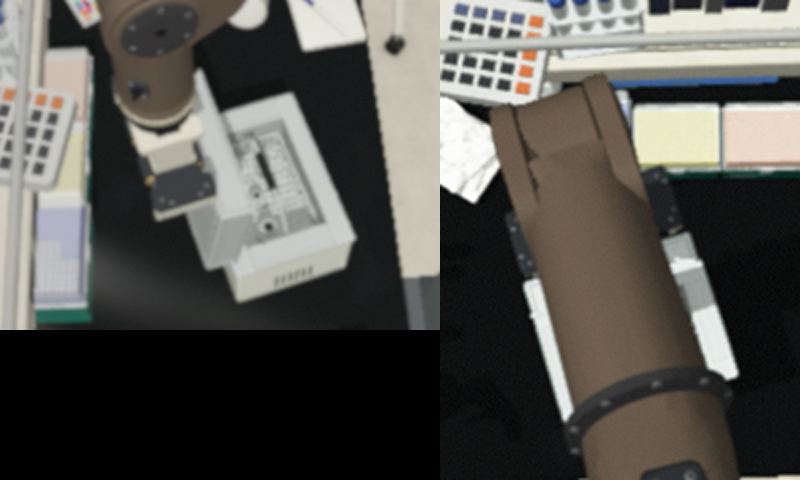

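The lid is nearly upright, with its edge at crop (200,75)–(240,210), and the basket grip is visible. The wrist is near the shelf, so I check that clearance and also measure the basket from this view.

Run:
```python
from h import *
from scipy.optimize import least_squares
S=pickle.load(open("pics/scene0.pkl","rb"));T=pickle.load(open("pics/top0.pkl","rb"))
for y in(-.02,.04):
  print(y,least_squares(lambda v:[proj(S,[[v[0],y,v[1]]])[0][0]-217,proj(T,[[v[0],y,v[1]]])[0][1]-(98 if y<.02 else 108)],[.65,.45]).x)
u=np.array([[265,170]])/1.8333+[160,120]
for q in u: 
  v=least_squares(lambda v:proj(S,[[v[0],v[1],.147]])[0]-q,[.5,0]).x;print("grip",v, bath(P,[0,0,.147]))
print("rail rows x/z", [proj(T,[[x,0,z]])[0].round(0) for x,z in((.72,.5),(.72,.4))])
```

```text
-0.02 [0.63555321 0.69045463]
0.04 [0.63959681 0.6473192 ]
grip [ 0.48677113 -0.02467479] [[ 0.4871 -0.027   0.147 ]]
rail rows x/z [array([253.,  95.]), array([257., 113.])]
```

The gap to the shelf is about 6 cm, so I keep turning the lid by the knob past upright.

```bash
python3 nudge.py '[[0.006,0,0.0027,0,0],[0.0083,0,0.0048,0,0],[0.0079,0,0.0055,0,0],[0,0,0,0,0]]'; python3 nudge.py '[[0.0052,0,0.0041,0,0],[0.005,0,0.0042,0,0],[0,0,0,0,0]]';python3 d.py 'knob(1.8)-np.array([0,0,.0145])'
```

```text
clock: 6.0
position: [0.6365, 0.0144, 0.2075]
ee_rot: [-3.11, -0.441, -0.01]
force: [6.8, -1.4, 6.0]
width: 0.248
gripper_force: 25.0
clock: 6.3
position: [0.6463, 0.0172, 0.1995]
ee_rot: [-3.11, -0.441, -0.012]
force: [7.6, -1.4, 5.2]
width: 0.253
gripper_force: 25.0
clk 6.3 delta [-0.001  -0.0018  0.0033] turn -0.0 F [ 7.6 -1.4  5.2] w 0.253 q [ 0.18  0.53 -0.44  1.53  0.24  1.13 -1.6 ]
```

```bash
python3 nudge.py '[[0.0045,0,0.0042,0,0],[0.0042,0,0.0045,0,0],[0,0,0,0,0]]';python3 d.py 'knob(1.88)-np.array([0,0,.0145])'
```

```text
clock: 6.6
position: [0.6549, 0.0196, 0.191]
ee_rot: [-3.11, -0.44, -0.012]
force: [8.7, -1.1, 5.8]
width: 0.255
gripper_force: 25.0
clk 6.6 delta [-0.0026 -0.0019  0.002 ] turn -0.001 F [ 8.7 -1.1  5.8] w 0.255 q [ 0.17  0.55 -0.44  1.52  0.25  1.12 -1.61]
```

```bash
python3 nudge.py '[[0,0,0,0,0.6],[0,0,0,0,0.6],[0,0,0,0,0.6],[0,0,0,0,0.6],[0.005,0,0,0,0.6],[0.002,0,-0.01,0,0.6],[0,0,-0.02,0,0.6],[0,0,-0.02,0,0.6]]';python3 nudge.py '[[0,0,-0.02,0,0.6],[0,0,-0.02,0,0.6],[0,0,-0.02,0,0.6],[-0.02,0,0,0,0.6],[-0.03,0,0,0,0.6],[-0.03,0,0,0,0.6],[-0.03,0,0,0,0.6],[-0.03,0,0,0,0.6],[0,0,0,0,0.6]]';python3 d.py 'bath(P,[0,0,.3])[0]'
```

```text
clock: 7.4
position: [0.6575, 0.0214, 0.2395]
ee_rot: [-3.109, -0.442, 0.002]
force: [0.7, 0.5, 0.1]
width: 0.598
gripper_force: 0.0
clock: 8.3
position: [0.5204, -0.0189, 0.2998]
ee_rot: [3.11, 0.44, -0.002]
force: [1.4, -0.2, 0.2]
width: 0.599
gripper_force: 0.0
clk 8.3 delta [-0.0343 -0.0015 -0.0002] turn -0.001 F [ 1.4 -0.2  0.2] w 0.599 q [ 0.32  0.25 -0.48  1.68  0.12  1.24 -1.48]
```

Run:
```python
from cell import arm
import cv2,pickle
d=arm.get_image("scene");pickle.dump(d,open("pics/s3.pkl","wb"))
a=cv2.resize(d["image"][150:300,225:375],(600,600),interpolation=2);cv2.imwrite("pics/g3.png",a)
```

```text
(no output)
```

View pics/g3.png

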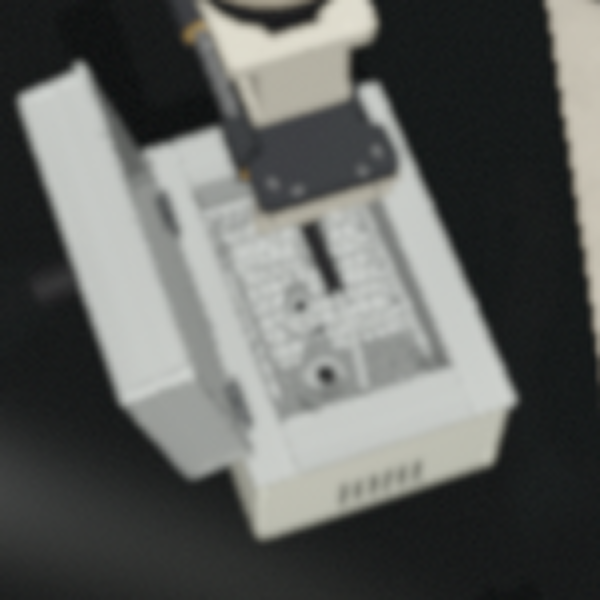

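The lid leans well back. The grip's lower end is at crop (333,285), and the rest is hidden by the gripper. I back off, turn a quarter turn, and look again.

```bash
python3 nudge.py '[[-0.03,0,0,0,0.5],[-0.04,0,0,0,0.5],[-0.04,0,0,0,0.5],[-0.03,0,-0.02,0,0.5],[0,0,-0.01,0.14,0.5],[0,0,0,0.143,0.5],[0,0,0,0.143,0.5],[0,0,0,0.143,0.5],[0,0,0,0.143,0.5],[0,0,0,0.143,0.5]]' 40;python3 nudge.py '[[0,0,0,0.143,0.5],[0,0,0,0.143,0.5],[0,0,0,0.143,0.5],[0,0,0,0.143,0.5],[0,0,0,0.144,0.5],[0,0,0,0,0.5],[0,0,0,0,0.5]]';python3 d.py 'bath(P,[0,0,.3])[0]'
python3 - <<'E'
from cell import arm
import cv2,pickle
for n in("scene","top"):
    d=arm.get_image(n);pickle.dump(d,open(f"pics/{n}4.pkl","wb"))
    if n=="scene": a=cv2.resize(d["image"][180:260,270:350],(480,480),interpolation=2)
    else: b=cv2.resize(d["image"][150:270,200:340],(320,274),interpolation=2)
b=cv2.copyMakeBorder(b,0,206,0,0,0);cv2.imwrite("pics/g4.png",cv2.hconcat([a,b]))
E
```

```text
clock: 9.35
position: [0.3899, -0.0564, 0.3295]
ee_rot: [-3.011, 0.895, -0.001]
force: [-0.6, -0.1, 0.5]
width: 0.5
gripper_force: 0.0
clock: 10.05
position: [0.3852, -0.0594, 0.3305]
ee_rot: [-2.617, 1.732, -0.004]
force: [0.1, 0.4, -0.3]
width: 0.502
gripper_force: 0.0
clk 10.05 delta [ 0.01   -0.1063  0.031 ] turn -1.451 F [ 0.1  0.4 -0.3] w 0.502 q [ 0.63 -0.   -0.59  1.88 -0.    1.26 -2.7 ]
```

View pics/g4.png

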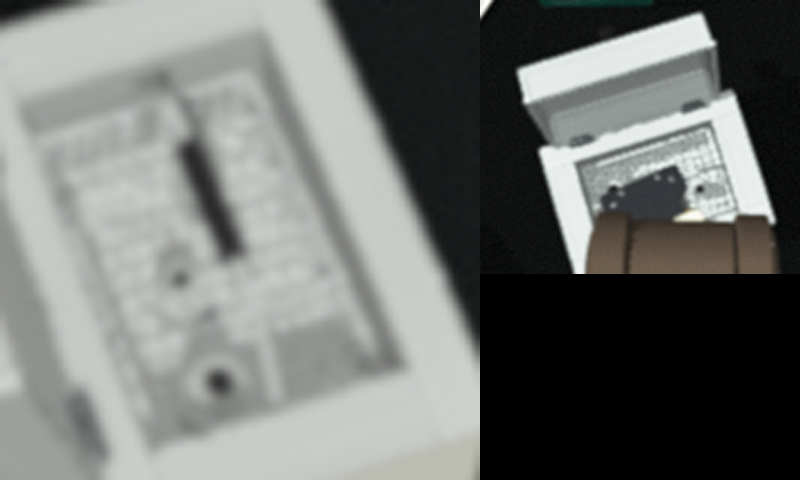

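The grip runs from crop (190,145) to (233,256). The turn ran into the J7 limit, so I go the other way round (half-turn symmetric).

```bash
python3 nudge.py '[[0,0,0,-0.145,0.5],[0,0,0,-0.145,0.5],[0,0,0,-0.145,0.5],[0,0,0,-0.145,0.5],[0,0,0,-0.145,0.5],[0,0,0,-0.145,0.5],[0,0,0,-0.145,0.5],[0,0,0,-0.145,0.5],[0,0,0,-0.145,0.5],[0,0,0,-0.145,0.5]]';python3 nudge.py '[[0,0,0,-0.145,0.5],[0,0,0,-0.145,0.5],[0,0,0,-0.145,0.5],[0,0,0,-0.145,0.5],[0,0,0,-0.145,0.5],[0,0,0,-0.145,0.5],[0,0,0,-0.145,0.5],[0,0,0,-0.145,0.5],[0,0,0,-0.145,0.5],[0,0,0,-0.145,0.5]]';python3 nudge.py '[[0,0,0,-0.12,0.5],[0,0,0,0,0.5],[0,0,0,0,0.5]]'
python3 - <<'E'
from h import *
from d import delta
from scipy.optimize import least_squares
d=pickle.load(open("pics/scene4.pkl","rb"))
g=d["image"][180:260,270:350].max(2).astype(float)
g=g[20:46,24:46]; m=np.clip(110-g,0,None)
ys,xs=np.mgrid[:m.shape[0],:m.shape[1]];c=np.array([(m*xs).sum(),(m*ys).sum()])/m.sum()+[294,200];print("centroid",c)
inv=lambda u,z:least_squares(lambda v:proj(d,[[v[0],v[1],z]])[0]-u,[.48,0]).x
cc=inv(c,.142)
e=[inv((np.array(u)+.5)/6-.5+[270,180],.145) for u in((190,145),(233,256))]
v=e[1]-e[0];print("centre",cc,"ends",e,np.hypot(*v),"yaw",np.arctan2(-v[0],v[1]))
print("bath frame offset",R.from_euler('z',-P[2]).apply([*(cc-P[:2]),0]))
delta([*cc,.2])
E
```

```text
clock: 11.15
position: [0.385, -0.0584, 0.3303]
ee_rot: [-3.108, -0.452, -0.006]
force: [0.2, 0.2, -0.3]
width: 0.501
gripper_force: 0.0
clock: 12.15
position: [0.3849, -0.0584, 0.3303]
ee_rot: [2.026, 2.399, 0.006]
force: [-0.3, 0.7, 0.4]
width: 0.499
gripper_force: 0.0
clock: 12.45
position: [0.3848, -0.0585, 0.3303]
ee_rot: [1.891, 2.506, 0.006]
force: [-0.5, 0.3, -0.2]
width: 0.504
gripper_force: 0.0
centroid [304.42396313 212.3343894 ]
centre [ 0.48669428 -0.0283574 ] ends [array([ 0.49308192, -0.05134694]), array([0.47903729, 0.00104347])] 0.05424027480638082 yaw 0.2619179859253666
bath frame offset [-0.00076731 -0.00119096  0.        ]
clk 12.45 delta [0.001  0.1057 0.1307] turn 1.567 F [-0.5  0.3 -0.2] w 0.504 q [ 0.62 -0.01 -0.58  1.88 -0.    1.26  0.31]
```

```bash
python3 nudge.py '[[0,0.03,0,0,0.5],[0,0.03,0,0,0.5],[0,0.03,0,0,0.5],[0.001,0.0157,0,0,0.5],[0,0,0.04,0,0.5],[0,0,0.04,0,0.5],[0,0,0.03,0,0.5],[0,0,0.02,0,0.5],[0,0,0,0,0.5],[0,0,0,0,0.5]]' 40;python3 d.py '[.4867,-.0284,.129]'
python3 - <<'E'
from cell import arm
import cv2
a=arm.get_image("scene")["image"][150:270,240:360];b=arm.get_image("top")["image"][140:280,200:350]
a=cv2.resize(a,(400,400),interpolation=2);b=cv2.resize(b,(400,373),interpolation=2)
b=cv2.copyMakeBorder(b,0,27,0,0,0);cv2.imwrite("pics/g5.png",cv2.hconcat([a,b]))
E
```

```text
clock: 13.45
position: [0.4865, -0.0284, 0.2012]
ee_rot: [1.89, 2.508, 0.005]
force: [0.3, 0.9, 0.3]
width: 0.503
gripper_force: 0.0
clk 13.45 delta [-0.0001 -0.      0.0722] turn 1.568 F [0.3 0.9 0.3] w 0.503 q [ 0.45  0.3  -0.62  1.9   0.21  1.    0.02]
```

View pics/g5.png

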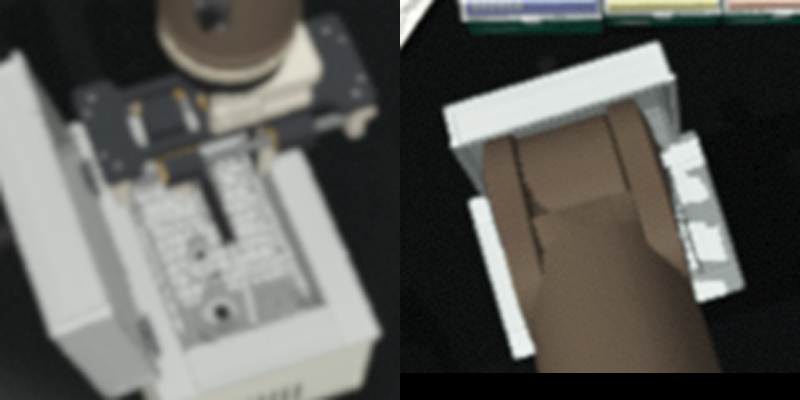

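The gripper straddles the grip and its rear end passes just in front of the lid. I descend in small steps, watching the force.

```bash
python3 nudge.py '[[0,0,0.02,0,0.5],[0,0,0.015,0,0.5],[0,0,0.01,0,0.5],[0,0,0,0,0.5]]';python3 nudge.py '[[0,0,0.01,0,0.5],[0,0,0.008,0,0.5],[0,0,0,0,0.5]]';python3 nudge.py '[[0,0,0.005,0,0.5],[0,0,0.004,0,0.5],[0,0,0,0,0.5]]';python3 d.py '[.4867,-.0284,.129]'
```

```text
clock: 13.95
position: [0.4864, -0.0287, 0.1555]
ee_rot: [1.889, 2.508, 0.005]
force: [0.5, -0.9, 0.4]
width: 0.502
gripper_force: 0.0
clock: 14.25
position: [0.4861, -0.0286, 0.1368]
ee_rot: [1.889, 2.509, 0.004]
force: [-0.4, 0.7, -0.2]
width: 0.497
gripper_force: 0.0
clock: 14.55
position: [0.4864, -0.0285, 0.1282]
ee_rot: [1.889, 2.509, 0.005]
force: [0.1, -0.3, -0.7]
width: 0.496
gripper_force: 0.0
clk 14.55 delta [ 0.      0.0004 -0.0008] turn 1.569 F [ 0.1 -0.3 -0.7] w 0.496 q [ 0.41  0.39 -0.59  1.99  0.29  0.84 -0.06]
```

```bash
python3 nudge.py '[[0,0,0,0,0],[0,0,0,0,0],[0,0,0,0,0],[0,0,0,0,0],[0,0,0,0,0],[0,0,0,0,0]]' 50; python3 nudge.py '[[0,0,-0.003,0,0],[0,0,-0.003,0,0],[0,0,-0.004,0,0],[0,0,-0.005,0,0],[0,0,0,0,0]]';python3 d.py '[.4867,-.0284,.129]'
```

```text
clock: 15.15
position: [0.4867, -0.0285, 0.1288]
ee_rot: [1.888, 2.508, 0.005]
force: [0.0, -0.1, 0.7]
width: 0.128
gripper_force: 50.0
clock: 15.65
position: [0.487, -0.0285, 0.1444]
ee_rot: [1.888, 2.507, 0.006]
force: [0.6, -0.1, -6.1]
width: 0.128
gripper_force: 50.0
clk 15.65 delta [ 0.0002 -0.0004  0.0154] turn 1.569 F [ 0.6 -0.1 -6.1] w 0.128 q [ 0.42  0.37 -0.6   1.97  0.27  0.87 -0.04]
```

```bash
python3 nudge.py '[[0,0,-0.006,0,0],[0,0,-0.008,0,0],[0,0,-0.008,0,0],[0,0,-0.008,0,0],[0,0,-0.008,0,0],[0,0,-0.008,0,0],[0,0,-0.008,0,0],[0,0,-0.008,0,0]]'; python3 nudge.py '[[0,0,-0.008,0,0],[0,0,-0.008,0,0],[0,0,-0.008,0,0],[0,0,-0.008,0,0],[0,0,-0.008,0,0],[0,0,-0.008,0,0],[0,0,-0.006,0,0],[0,0,-0.004,0,0],[0,0,-0.003,0,0],[0,0,0,0,0]]'; python3 nudge.py '[[0,0,0,0,0],[0,0,0,0,0],[0,0,0,0,0],[0,0,0,0,0]]';python3 d.py '[*bath(P,[0,0,0])[0][:2],.2688]'
python3 - <<'E'
from cell import arm
import cv2
a=arm.get_image("scene")["image"][130:270,230:370];b=arm.get_image("top")["image"][140:280,200:350]
a=cv2.resize(a,(500,500),interpolation=2);b=cv2.resize(b,(300,280),interpolation=2)
b=cv2.copyMakeBorder(b,0,220,0,0,0);cv2.imwrite("pics/g6.png",cv2.hconcat([a,b]))
E
```

```text
clock: 16.45
position: [0.4863, -0.0286, 0.2064]
ee_rot: [1.888, 2.508, 0.005]
force: [-0.4, -0.1, -5.7]
width: 0.121
gripper_force: 50.0
clock: 17.45
position: [0.4863, -0.0287, 0.2669]
ee_rot: [1.888, 2.508, 0.006]
force: [0.4, -0.5, -6.0]
width: 0.125
gripper_force: 50.0
clock: 17.85
position: [0.4861, -0.0287, 0.2665]
ee_rot: [1.889, 2.508, 0.005]
force: [-0.7, -0.6, -6.5]
width: 0.128
gripper_force: 50.0
clk 17.85 delta [ 0.0013  0.0015 -0.0023] turn 1.569 F [-0.7 -0.6 -6.5] w 0.128 q [ 0.48  0.24 -0.64  1.8   0.15  1.15  0.07]
```

View pics/g6.png

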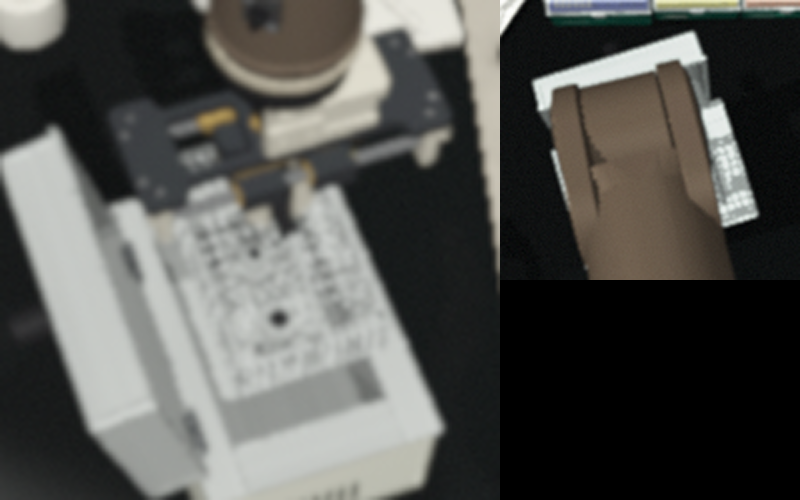

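The basket hangs above the tank with two fittings visible, the lid is still leaning back, and the near basket edge runs (225,395)–(385,355). I check levelness numerically and trim.

```bash
python3 nudge.py '[[0.001,0.0012,-0.002,0,0],[0,0,0,0,0],[0,0,0,0,0],[0,0,0,0,0],[0,0,0,0,0]]'
python3 - <<'E'
from h import *
from cell import arm
d=pickle.load(open("pics/scene4.pkl","rb"));Q=[.4862,-.0285,.272]
for z in(.175,.183,.225):
  print(z,[((proj(d,bath(Q,[x,y,z]))[0]-[230,130])*500/140).round(0) for x,y in((.0515,.0815),(-.0515,.0815),(-.0515,-.0815))])
s=arm.observe();print(s["position"],s["ft_torque"],s["force"],abs(s["dq"]).max(),s["joints"].round(2))
E
```

```text
clock: 18.45
position: [0.487, -0.0274, 0.2687]
ee_rot: [1.888, 2.508, 0.005]
force: [0.3, -0.2, -5.7]
width: 0.126
gripper_force: 50.0
0.175 [array([236., 398.]), array([382., 352.]), array([298., 154.])]
0.183 [array([236., 393.]), array([383., 347.]), array([298., 148.])]
0.225 [array([236., 365.]), array([388., 318.]), array([300., 115.])]
[ 0.48699772 -0.02743644  0.26865049] [-0.04218823 -0.12275097 -0.03101633] [ 0.30023188 -0.15412945 -5.74038477] 0.00259809014432421 [ 0.48  0.24 -0.64  1.8   0.15  1.15  0.07]
```

The measured edge matches a level basket with its feet at 0.175 m, and the arm is still.

```bash
python3 -c "
from cell import arm
print(arm.sign_off())"
```

```text
the job is handed in; nothing more can be done
None
```

I handed the job in at about 18.5 s: the lid is open past upright and staying there at about 1.87 rad, and the gripper holds the basket level and still above the tank, feet about 6 cm over the rim. The last picture showed only two of the three fittings (the third was probably hidden under the gripper), and the bystanders were not re-measured, though the arm kept clear of them.

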